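# Sort two riser pillars with the length gauge tracks

### The job

Two look-alike steel riser pillars for the microscope stage have been mixed up: one is short, one is long, and only the short one passes into the blue gauge track. Find out which is which and slide each into its own track from the open mouth, the short one in the blue and the long one in the yellow, until it lies flat and square against the stop at the closed end. Do not ram a pillar that will not go in, and leave the dish, slide box, screwdriver and jar where they are.

Things in the scene. Friction and masses are not known exactly. Their poses are not given: they have to be found in the camera images.
- pillar_a_mid (a point): One of two square dark steel bars, 14 x 14 mm in section, lying flat. One of the two is 60 mm long and the other 68 mm; they look alike: which is which must be found out. This point is the bar's centre, 7 mm above its underside; y runs along the bar's length, z up. About 0.09 kg, loose.
- pillar_b_mid (a point): The other of the two square dark steel bars, 14 x 14 mm in section, lying flat. One of the two is 60 mm long and the other 68 mm; they look alike: which is which must be found out. This point is the bar's centre, 7 mm above its underside; y runs along the bar's length, z up. About 0.09 kg, loose.
- blue_track: Blue gauge track, fixed; the bench is its floor. Origin: on the bench, mid open mouth; x points in, y across. Lane 64 mm wide from x = 10 mm to the stop; the mouth narrows at 45 degrees from 84 mm at x = 0. Walls 8 mm thick, 18 mm high. Only the 60 mm bar passes; the 68 mm one, pushed square, sticks in the mouth with its front about 8 mm in.
- yellow_track: Yellow gauge track, fixed; the bench is its floor. Origin: on the bench, mid open mouth; x points in, y across. Lane 72 mm wide from x = 10 mm to the stop; the mouth narrows at 45 degrees from 92 mm at x = 0. Walls 8 mm thick, 18 mm high. Place of the long bar; both would pass.
- blue_stop (a point): Middle of the blue track's stop face, on the bench at the track's x = 62 mm (axes as the track's; wall beyond 10 mm thick, 22 mm high). A bar lies across the track; home, its centre is 7 mm before this point. Blue lips (underside 18, top 22 mm high) overhang the lane from x = 14 mm, leaving a 50 mm wide slit along the middle for fingertips.
- yellow_stop (a point): Middle of the yellow track's stop face, on the bench at the track's x = 62 mm (axes as the track's; wall beyond 10 mm thick, 22 mm high). A bar lies across the track; home, its centre is 7 mm before this point. Yellow lips (underside 18, top 22 mm high) overhang the lane from x = 14 mm, leaving a 50 mm wide slit along the middle for fingertips.
- dish: Low round glass dish, 90 mm across, 16 mm high; origin under its centre. Leave alone.
- slide_box: Open green plastic box for slides, 85 x 100 x 32 mm; origin under its centre. Leave alone.
- screwdriver: Screwdriver lying flat, 170 mm long along its x axis, up to about 30 mm thick; origin underneath its middle. Leave alone.
- canister: Clear jar with black cap, 44 mm across, 55 mm high; origin under its centre. Leave alone.
Things that resemble listed ones, but are neither listed nor needed, are in the scene too. Leave any orange or purple look-alike of the part that bears pillar_b_mid alone.

How it is judged:
By the outcome, as a careful person would: the job done as asked, in the order asked, and still so for the second after the job is handed in, with the robot touching nothing.
It also fails if it takes over 67 s, if anything falls off the work surface, if the arm or the gripper's body presses on something with over 40 N, if the wrist force passes 120 N, or if a joint passes its speed limit or range.

### The arm

A 6-joint arm with a two-finger parallel gripper is mounted at the origin on the work surface. World frame = base frame: x ahead of the robot, y to its left, z up, the work surface at z = 0. Lengths are in m, angles in rad, forces in N, time in s.
With the tool pointing down it reaches from about 0.325 to 0.925 m from the base axis. Payload 3.1 kg.
Tool frame: the origin (TCP) lies between the finger pads; the fingertips stand 25 mm ahead of it and the grasp point (between the pads) lies 6 mm ahead of it; z points along the fingers, y is the line along which they close (so a half turn about z gives the same grasp; the last joint's range is limited). The gripper opens to 85 mm and grips with 20 to 120 N. Pads are 22 mm wide; open, the fingers measure 114 mm over their backs; the gripper's body (76 mm by 85 mm) begins 54 mm behind the grasp point. The pads swing forward as they close: fully open they stand 13 mm farther back than shut.
Start: joints at [-1.426, 0.217, 1.613, -0, 1.311, -0.112], TCP at [0.159, -0.605, 0.221] pointing down, gripper open.
Joint ranges: [-2.75, 2.75], [-0.78, 2.1], [0.31, 2.55], [-1.13, 4.27], [0.13, 2.63], [-2.58, 2.58]. Speed limits (rad/s): [2.79, 2.79, 3.14, 3.14, 3.14, 3.14].

### API

Orientations are given as a rotation vector (axis times angle).
In Python, from station import manip, cams, order gives the robot as it stands.
- The arm moves only by the tool move_arm, never from a script. Its argument "rows" is a list of rows, each a list of 2 entries, a list of its own where there are three numbers: the shift along the tool's x, y, z in m, then the turn, a rotation vector about the tool's x, y, z in degrees. A call has 1 to 12 rows; each row is the pose to reach, as a shift and turn from the pose commanded when the call began, along the tool's axes at that moment; what a row does not reach only later rows make up. A row lasts 1/8 s, in which the tool goes at most 62.5 mm and 10.7 degrees, less where a joint would pass 70% of its speed; a pose out of reach is approached as far as the arm can. A call with a gripper value outside its range is refused whole. "hand" is the finger opening in m, from 0 to 0.0854, set as the call begins (left out, the last holds). The fingers move at their own pace and stop on an object; "squeeze" is the grip in N (left out, the last holds). Time passes only in rows, so rows that repeat a pose let the fingers close. It gives the time, the measured TCP pose, the force, the opening and the grip force at its end, in the units of the state.
- manip.read_state(): the state, without advancing time (a new reading comes with each control period).
- cams.camera(name): name is "side" or "top" or "wrist"; returns a dict with "pixels" (384x512x3 uint8, red, green, blue), "fov_y" (degrees; the focal length in pixels is half the picture's height over the tangent of half this angle, whatever the lens; pixels are square), "cx", "cy" (the principal point, pixels), "D" ([k1, k2, p1, p2, k3] as OpenCV has them; the pictures are not rectified), "eye" and "rotation" of the camera in the world. Camera axes: x right, y up, looking along -z (the intrinsics and any distortion apply to the point x, -y, -z); pixel columns grow to the right and rows downward; lengths in m; the calibration is good to about 2 mm. A picture is of the moment at which its call begins. There is no depth.
- order.finish_job(): hands the job in; it is judged then, once.
The state is a dict: "t": time; "joints": joint angles; "dq": joint speeds; "joint_efforts": joint torques, N m; "eef_pos": TCP position; "tcp_rot": TCP orientation; "force": force on the tool from outside, world axes, zero at the start; "ft_torque": the same for the moment, N m; "gripper_width": opening from 0.0 (shut) to 1.0 (fully open); "gripper_force": force on a finger pad.
Only numpy, scipy, OpenCV 4.12 (cv2) and the standard library are available. Lean on these libraries where they do the work, as an engineer would, in place of code of your own. Each camera call takes 0.05 s, during which the arm holds its last target. There are 200 camera calls.

## Working session

There is one attempt and no reset: what is moved stays moved. The work goes in short steps, Python scripts to look and compute and a tool call to move; the robot and the scene stay as the last step left them, time stands still between calls to the robot, and variables do not carry over. Pictures are saved under pics/ and viewed, at most 10 in all, crops included, and the job is handed in when it is done.

Besides the shell and the picture viewer there is one more tool, called after "Call:" by a JSON object that holds its "api" and its "payload", one argument or row to a line. move_arm: Moves the arm, as the interface text tells. Its arguments: {"type":"object","properties":{"rows":{"type":"array","items":{"type":"array"}},"hand":{"type":"number"},"squeeze":{"type":"number"}},"required":["rows"]}

```bash
ls; mkdir -p pics; cat > h.py <<'E'
import numpy as np,cv2
from station import manip,cams,order
def K(c):
    f=c["pixels"].shape[0]/2/np.tan(np.radians(c["fov_y"])/2)
    return np.array([[f,0,c["cx"]],[0,f,c["cy"]],[0,0,1.]])
F=np.diag([1.,-1,-1])
def ray(c,uv,z):
    p=cv2.undistortPoints(np.array(uv,float).reshape(-1,1,2),K(c),np.array(c["D"],float)).reshape(-1,2)
    d=np.c_[p,np.ones(len(p))]@F@np.array(c["rotation"]).T
    e=np.array(c["eye"]); return e+d*((z-e[2])/d[:,2])[:,None]
def proj(c,P):
    q=(np.array(P,float).reshape(-1,3)-c["eye"])@np.array(c["rotation"])@F
    return cv2.projectPoints(q,np.zeros(3),np.zeros(3),K(c),np.array(c["D"],float))[0].reshape(-1,2)
def rect(c,x0,y0,x1,y1,z,s):
    """bird view: world plane z; col=-y, row=-x ; s px per m"""
    xs=np.arange(x1,x0,-1/s);ys=np.arange(y1,y0,-1/s)
    Y,X=np.meshgrid(ys,xs)
    m=proj(c,np.c_[X.ravel(),Y.ravel(),np.full(X.size,z)]).astype(np.float32).reshape(X.shape+(2,))
    return cv2.remap(c["pixels"],m[...,0],m[...,1],cv2.INTER_CUBIC)
def save(n,im): cv2.imwrite("pics/"+n,im[...,::-1])
E
python3 - <<'E'
from h import *
import pickle
cs={n:cams.camera(n) for n in("top","side")}
pickle.dump(cs,open("c0.pkl","wb"))
for n,c in cs.items(): print(n,c["eye"],c["fov_y"],np.round(c["rotation"],2).tolist(),c["D"])
save("top0.png",cv2.resize(cs["top"]["pixels"],(800,600),interpolation=cv2.INTER_CUBIC))
save("side0.png",cv2.resize(cs["side"]["pixels"],(800,600),interpolation=cv2.INTER_CUBIC))
s=manip.read_state();print(s)
E
```

```text
pics
top [ 0.43661915 -0.01427131  0.85999948] 55.743835742429695 [0.12, -0.13, -1.56] [-0.07766682  0.          0.          0.          0.        ]
side [0.15848422 0.55858404 0.81553008] 51.13145345311234 [0.29, -0.92, -2.41] [-0.06957363  0.          0.          0.          0.        ]
{'t': 0.1, 'joints': array([-1.42619060e+00,  2.17689636e-01,  1.61478007e+00, -3.18547640e-05,
        1.31130071e+00, -1.12226955e-01]), 'dq': array([ 8.92151069e-04, -1.37377139e-03, -3.06912348e-03, -2.08236029e-04,
       -1.92618309e-04, -6.42971304e-05]), 'joint_efforts': array([-6.28896869e-04, -3.98074436e+01, -3.04968917e+01, -1.80367097e-04,
        4.19527656e-03, -1.69748205e-05]), 'eef_pos': array([ 0.15864722, -0.60374534,  0.21958876]), 'tcp_rot': array([-3.11356391e+00, -4.02057912e-01,  1.03648359e-04]), 'force': array([-0.01459452,  0.49534701, -1.44510319]), 'ft_torque': array([ 0.00488936, -0.00367542,  0.01558929]), 'gripper_force': 0.0, 'gripper_width': 0.9985644287131564}
```

View pics/top0.png

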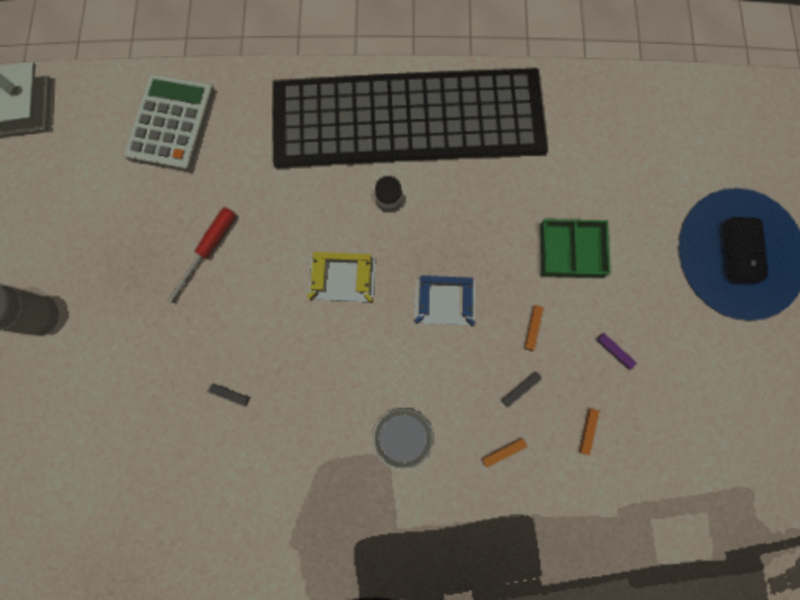

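View pics/side0.png

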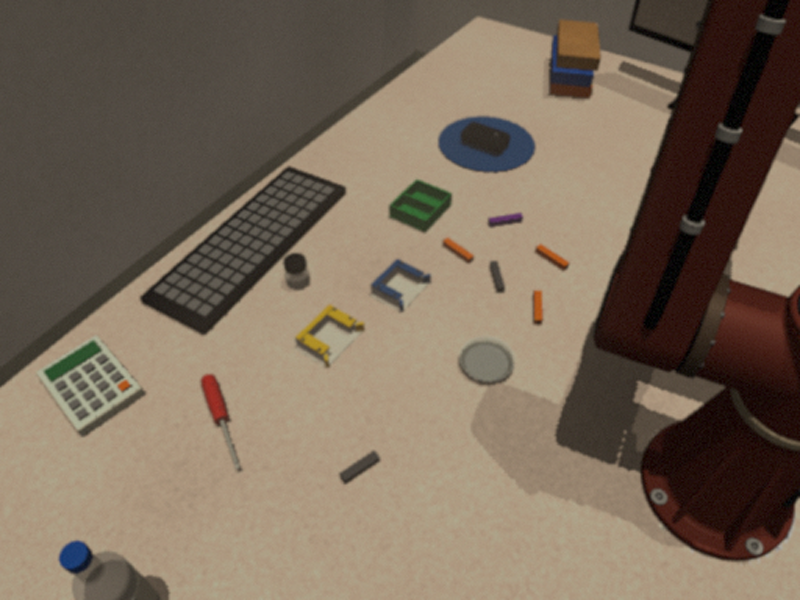

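The top view shows two dark bars at (229,395) and (521,389). There are orange and purple look-alikes at (535,328), (589,431), (504,452) and (616,350). The two dark ones match "dark steel". The yellow track is at (342,277) and the blue at (445,300), both with their mouths towards the robot.

```bash
sed -i 's/np.array(c\["rotation"\])/R_(c)/g; s/^F=/def R_(c):\n    r=np.array(c["rotation"],float); return r if r.shape==(3,3) else cv2.Rodrigues(r)[0]\nF=/' h.py
python3 - <<'E'
from h import *
import pickle
cs=pickle.load(open("c0.pkl","rb"))
c=cs["top"]
s=2000.;k=0.64
for n,(u,v),z in(("L",(229,395),.014),("R",(521,389),.014)):
    for cam,(uu,vv) in (("top",(u,v)),("side",dict(L=(360,467),R=(497,277))[n])):
        c=cs[cam]
        p=ray(c,[(uu*k,vv*k)],z)[0]
        im=rect(c,p[0]-.06,p[1]-.06,p[0]+.06,p[1]+.06,z,s)
        g=cv2.GaussianBlur(im,(5,5),0).max(2)
        t,m=cv2.threshold(g,0,255,cv2.THRESH_BINARY_INV+cv2.THRESH_OTSU)
        cn=max(cv2.findContours(m,0,2)[0],key=cv2.contourArea)
        (x,y),wh,a=cv2.minAreaRect(cn)
        b=cv2.boxPoints(((x,y),wh,a));e=b[1]-b[0] if np.linalg.norm(b[1]-b[0])>np.linalg.norm(b[2]-b[1]) else b[2]-b[1]
        print(n,cam,"centre",np.round((p[0]+.06-y/s,p[1]+.06-x/s),4),"LW",np.round(np.array(wh)/s*1e3,1),"dir deg",np.degrees(np.arctan2(-e[0],-e[1])))
c=cs["top"]
a=rect(c,.38,-.12,.58,.18,.0,2600.)
save("tr0.png",a);print(a.shape)
E
```

```text
L top centre [0.4342 0.2451] LW [64.7 17.3] dir deg -109.33481
L side centre [0.4295 0.2475] LW [63.1 19.8] dir deg -109.51587
R top centre [ 0.4454 -0.1886] LW [16.9 70.6] dir deg -51.095863
R side centre [ 0.4415 -0.1871] LW [19.2 79.9] dir deg -51.340195
(520, 780, 3)
```

View pics/tr0.png

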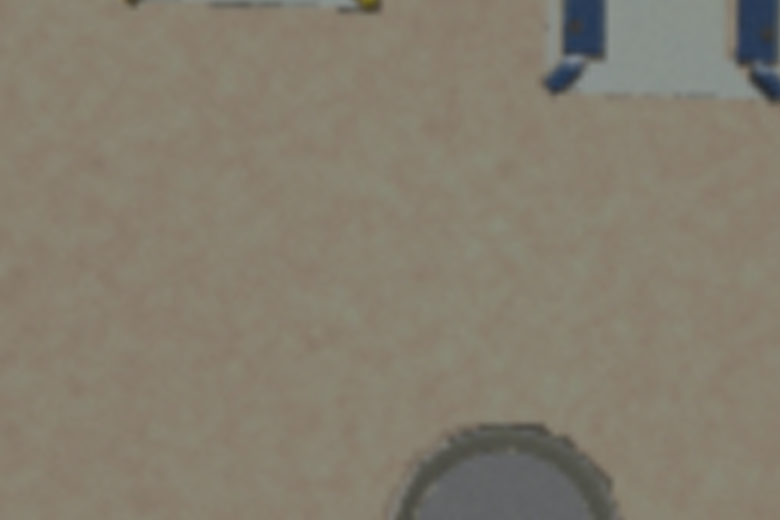

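Bar lengths read 64.7 mm (left) against 70.6 mm (right), with a similar bias on each. So the left bar is the short one and the right bar the long one. I'll confirm this up close with the wrist camera.

Call:
{"api": "move_arm", "payload": {
  "rows": [
    [[0.045, -0.042, 0], [0, 0, 2]],
    [[0.09, -0.084, 0], [0, 0, 4]],
    [[0.135, -0.126, 0], [0, 0, 6]],
    [[0.18, -0.168, 0], [0, 0, 8]],
    [[0.225, -0.21, 0], [0, 0, 10]],
    [[0.27, -0.252, 0], [0, 0, 12]],
    [[0.315, -0.294, 0], [0, 0, 14]],
    [[0.34, -0.32, 0], [0, 0, 14.7]],
    [[0.358, -0.336, 0], [0, 0, 14.7]],
    [[0.358, -0.336, 0], [0, 0, 14.7]]
  ]
}}

```text
t: 1.35
eef_pos: [0.4199, -0.1872, 0.2203]
tcp_rot: [-3.141, -0.005, 0.001]
force: [0.8, -0.3, -0.1]
gripper_width: 1.0
gripper_force: 0.0
```

```bash
cat >> h.py <<'E'
def bar(c,p,z=.014,s=2000.,r=.06):
    im=rect(c,p[0]-r,p[1]-r,p[0]+r,p[1]+r,z,s)
    g=cv2.GaussianBlur(im,(5,5),0).max(2)
    t,m=cv2.threshold(g,0,255,cv2.THRESH_BINARY_INV+cv2.THRESH_OTSU)
    cn=max(cv2.findContours(m,0,2)[0],key=cv2.contourArea)
    (x,y),wh,a=cv2.minAreaRect(cn);b=cv2.boxPoints(((x,y),wh,a));e=b[1]-b[0]
    if np.linalg.norm(b[2]-b[1])>np.linalg.norm(e): e=b[2]-b[1]
    return np.round((p[0]+r-y/s,p[1]+r-x/s),4),np.round(np.sort(wh)/s*1e3,1),round(float(np.degrees(np.arctan2(-e[0],-e[1]))),1)
def delta(x,y,z,psi):
    """tool shift and z turn from commanded(measured) pose to world TCP x,y,z with tool x at yaw psi"""
    s=manip.read_state();R=cv2.Rodrigues(np.array(s["tcp_rot"]))[0]
    d=R.T@(np.array([x,y,z])-s["eef_pos"]); c=np.degrees(np.arctan2(R[1,0],R[0,0]))
    print("shift",np.round(d,4),"turn",round(float((c-psi+180)%360-180),1),"psi",round(float(c),1))
E
python3 - <<'E'
from h import *
c=cams.camera("wrist");s=manip.read_state()
print(s["t"],s["eef_pos"],s["tcp_rot"],c["eye"],c["fov_y"],c["rotation"],proj(c,[[.4454,-.1886,.014]]))
print(bar(c,(.4454,-.1886)))
save("w1.png",c["pixels"])
E
```

```text
1.4 [ 0.41948618 -0.18810583  0.22037728] [ 3.14158955e+00  3.40433255e-03 -1.61677914e-03] [ 0.49901817 -0.18646246  0.37367822] 69.21937542205292 [-0.24744335  0.24770497 -1.5542836 ] [[257.00064662 143.1270995 ]]
(array([ 0.4394, -0.1986]), array([ 99., 108.]), -180.0)
```

View pics/w1.png

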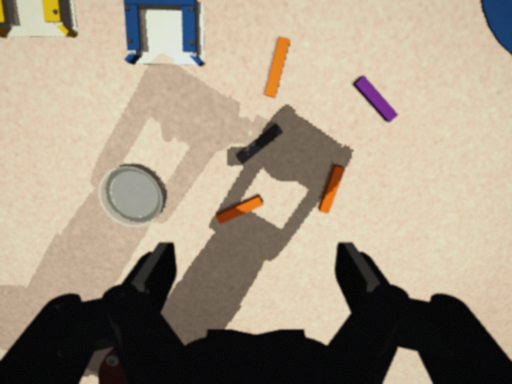

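The dark bar appears at (260,144) against a predicted (257,143), so the calibration is sound. The blue mouth is at (165,62). Next I'll look at the tracks.

Call:
{"api": "move_arm", "payload": {
  "rows": [
    [[0.007, -0.046, 0.014], [0, 0, 0]],
    [[0.014, -0.092, 0.028], [0, 0, 0]],
    [[0.021, -0.138, 0.042], [0, 0, 0]],
    [[0.028, -0.184, 0.056], [0, 0, 0]],
    [[0.035, -0.23, 0.07], [0, 0, 0]],
    [[0.035, -0.23, 0.07], [0, 0, 0]],
    [[0.035, -0.23, 0.07], [0, 0, 0]]
  ]
}}

```text
t: 2.28
eef_pos: [0.4546, 0.0403, 0.1508]
tcp_rot: [3.141, -0.0, -0.001]
force: [-0.0, 0.3, 0.1]
gripper_width: 1.001
gripper_force: 0.0
```

```bash
python3 - <<'E'
from h import *
import pickle
c=cams.camera("wrist");s=manip.read_state()
pickle.dump(c,open("c2.pkl","wb"))
print(s["t"],s["eef_pos"],s["tcp_rot"])
save("w2.png",cv2.resize(c["pixels"][:,:],(800,600),interpolation=cv2.INTER_CUBIC))
E
```

```text
2.325 [0.45488462 0.04003308 0.15109192] [ 3.14086779e+00 -1.93552369e-03  6.67600287e-04]
```

View pics/w2.png

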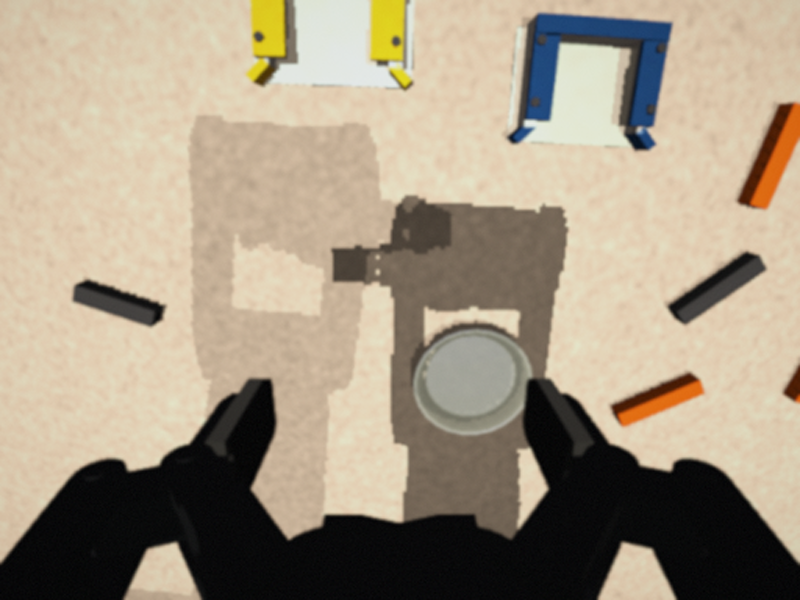

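Both bars are fully visible here: left at (118,303), right at (718,288). The blue track's lip and stop corners are at about (540,14), (671,22), (654,127) and (526,119).

```bash
cat >> h.py <<'E'
def barpx(c,u,v,z=.014,t=75):
    """bar blob (dark) at pixel u,v of raw image -> rect on plane z"""
    m=(cv2.GaussianBlur(c["pixels"],(3,3),0).max(2)<t).astype(np.uint8)
    n,l=cv2.connectedComponents(m);k=l[int(v),int(u)];assert k
    cn=max(cv2.findContours((l==k).astype(np.uint8),0,1)[0],key=cv2.contourArea).reshape(-1,2)
    P=(ray(c,cn,z)[:,:2]*1e4).astype(np.float32)
    (x,y),wh,a=cv2.minAreaRect(P);b=cv2.boxPoints(((x,y),wh,a));e=b[1]-b[0]
    if np.linalg.norm(b[2]-b[1])>np.linalg.norm(e): e=b[2]-b[1]
    return "c",round(x/1e4,4),round(y/1e4,4),"LW",np.round(np.sort(wh)/10,1),"dir",round(float(np.degrees(np.arctan2(e[1],e[0]))),1)
def track(c,px):
    """lip/stop corners: stop L, stop R, lip R front, lip L front (800-scale px)"""
    p=ray(c,np.array(px)*.64,.022)[:,:2]
    d=(p[0]+p[1]-p[2]-p[3])/2; w=p[0]-p[1]+p[3]-p[2]
    print("corners",p.round(4).tolist(),"len",np.linalg.norm(d),"w",np.linalg.norm(w)/2,"yaw",np.degrees(np.arctan2(d[1],d[0])),np.degrees(np.arctan2(-w[0],w[1])),"ctr(x=43)",p.mean(0).round(4))
E
python3 - <<'E'
from h import *
import pickle
c=pickle.load(open("c2.pkl","rb"))
for q in((118,303),(718,288)): print(barpx(c,q[0]*.64,q[1]*.64))
track(c,[(540,14),(671,22),(654,127),(526,119)])
delta(.432,.246,.15,70.6)
t=pickle.load(open("c0.pkl","rb"))["top"]
save("tr1.png",np.vstack([rect(t,.53,-.08,.64,.15,.022,3400.)]))
E
```

```text
('c', 0.4362, 0.2421, 'LW', array([17.4, 62.1]), 'dir', 70.6)
('c', 0.4465, -0.1851, 'LW', array([18.8, 68.1]), 'dir', -51.2)
corners [[0.6128, -0.0406], [0.6107, -0.1185], [0.5521, -0.1171], [0.5556, -0.0367]] len 0.05796669881638659 w 0.07927204103946006 yaw -2.6281634630475477 -2.032916563963762 ctr(x=43) [ 0.5828 -0.0782]
shift [-0.0231 -0.2059  0.0009] turn -70.7 psi -0.1
```

View pics/tr1.png

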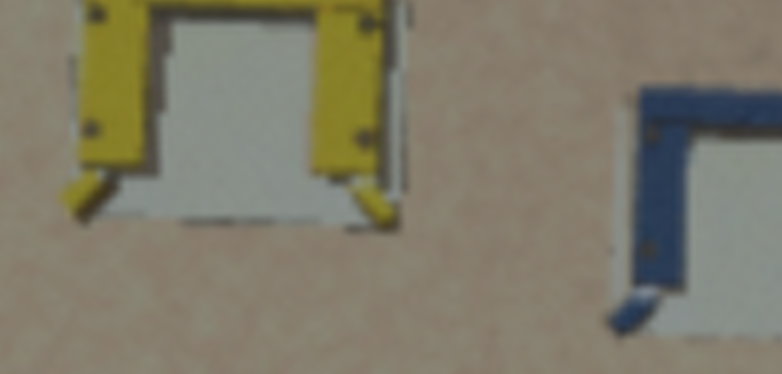

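The wrist view gives lengths of 62.1 mm (left) and 68.1 mm (right). So the left bar is the 60 mm one for blue and the right bar the 68 mm one for yellow. Now I'll grasp the left bar.

Call:
{"api": "move_arm", "payload": {
  "rows": [
    [[-0.003, -0.03, 0], [0, 0, -10]],
    [[-0.006, -0.06, 0], [0, 0, -20]],
    [[-0.009, -0.09, 0.01], [0, 0, -30]],
    [[-0.012, -0.12, 0.02], [0, 0, -40]],
    [[-0.015, -0.15, 0.03], [0, 0, -50]],
    [[-0.018, -0.18, 0.04], [0, 0, -60]],
    [[-0.0206, -0.205, 0.05], [0, 0, -70.7]],
    [[-0.0206, -0.205, 0.07], [0, 0, -70.7]],
    [[-0.0206, -0.205, 0.08], [0, 0, -70.7]],
    [[-0.0206, -0.205, 0.08], [0, 0, -70.7]]
  ],
  "hand": 0.05
}}

```text
t: 3.58
eef_pos: [0.4339, 0.2451, 0.0703]
tcp_rot: [-2.564, -1.815, 0.003]
force: [-0.1, -0.4, 0.3]
gripper_width: 0.584
gripper_force: 0.0
```

```bash
python3 - <<'E'
from h import *
c=cams.camera("wrist");s=manip.read_state()
print(s["t"],s["eef_pos"],s["gripper_width"])
q=proj(c,[[.4345,.245,.014]])[0];print(q)
try: print(barpx(c,*q))
except Exception as e: print(e)
save("w3.png",c["pixels"])
delta(.4345,.245,.029,70.6)
E
```

```text
3.625 [0.43441922 0.2454661  0.07092232] 0.5861995462812785
[256.94378936 203.48420516]
('c', 0.4329, 0.2487, 'LW', array([15.6, 60.8]), 'dir', 69.1)
shift [-0.0004  0.0002  0.0419] turn 0.0 psi 70.6
```

View pics/w3.png

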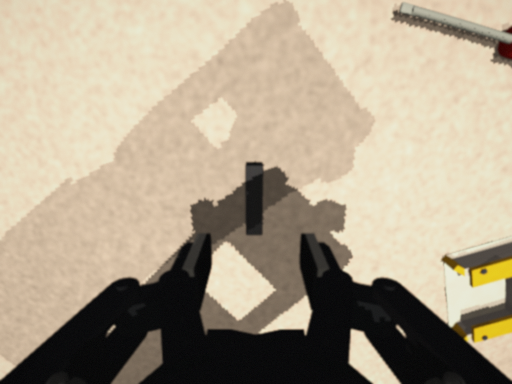

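The bar is centred between the pads at (254,199) and measures 60.8 mm, so it is the short one. I'll descend, grip and lift.

Call:
{"api": "move_arm", "payload": {
  "rows": [
    [[0.0015, -0.001, 0.02], [0, 0, 0]],
    [[0.0015, -0.001, 0.036], [0, 0, 0]],
    [[0.0015, -0.001, 0.042], [0, 0, 0]],
    [[0.0015, -0.001, 0.042], [0, 0, 0]]
  ]
}}

```text
t: 4.12
eef_pos: [0.4333, 0.2479, 0.0285]
tcp_rot: [-2.562, -1.818, 0.001]
force: [-0.3, 0.6, 0.9]
gripper_width: 0.586
gripper_force: 0.0
```

Call:
{"api": "move_arm", "payload": {
  "rows": [
    [[0, 0, 0], [0, 0, 0]],
    [[0, 0, 0], [0, 0, 0]],
    [[0, 0, 0], [0, 0, 0]],
    [[0, 0, 0], [0, 0, 0]],
    [[0, 0, 0], [0, 0, 0]],
    [[0, 0, 0], [0, 0, 0]]
  ],
  "hand": 0.008,
  "squeeze": 40
}}

```text
t: 4.88
eef_pos: [0.4335, 0.2482, 0.0288]
tcp_rot: [2.562, 1.818, 0.0]
force: [-1.0, 0.7, -0.3]
gripper_width: 0.092
gripper_force: 0.0
```

```bash
python3 - <<'E'
from h import *
# place pose: blue track, bar centre at track x=-12
th=np.radians(-2.2);m=np.array([.5828,-.0782])-.043*np.array([np.cos(th),np.sin(th)])
for x in(-35,-12): 
  p=m+x/1e3*np.array([np.cos(th),np.sin(th)]);print(x,p);delta(p[0],p[1],.08,87.8)
E
```

```text
-35 [ 0.50485749 -0.07520575]
shift [-0.2817  0.1741 -0.0512] turn -17.1 psi 70.7
-12 [ 0.52784054 -0.07608867]
shift [-0.2749  0.1961 -0.0512] turn -17.1 psi 70.7
```

```bash
python3 - <<'E'
from h import *
c=cams.camera("wrist");a=c["pixels"]
d=cams.camera("side");q=proj(d,[[.434,.247,.02]])[0].astype(int)
b=d["pixels"][q[1]-50:q[1]+50,q[0]-64:q[0]+64]
save("w4.png",np.hstack([cv2.resize(a[100:340,100:420],(400,300)),cv2.resize(b,(400,300),interpolation=cv2.INTER_CUBIC)]))
print(manip.read_state()["gripper_width"],manip.read_state()["gripper_force"])
E
```

```text
0.09547194064685628 0.0
```

View pics/w4.png

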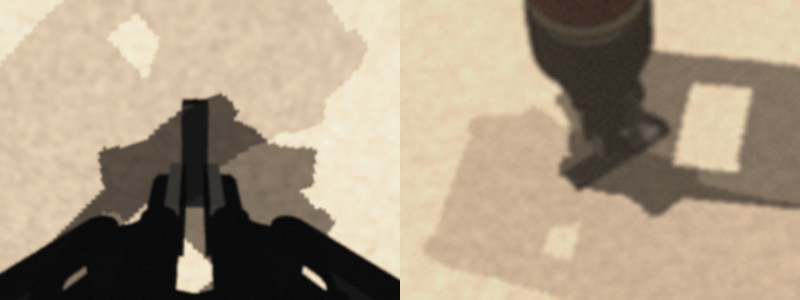

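```bash
python3 - <<'E'
from h import *
c=cams.camera("wrist");s=manip.read_state()
print(ray(c,[(256,178)],.014),ray(c,[(256,178)],.0),c["eye"],s["eef_pos"],s["joints"])
R=cv2.Rodrigues(np.array(s["tcp_rot"]))[0]
# where would TCP-frame points project: pads at y=+-4mm, z=6,25
P=[s["eef_pos"]+R@np.array([x,y,z]) for x in(.011,-.011) for y in(-.004,.004) for z in(.006,.025)]
print(proj(c,P).round())
E
```

```text
[[0.44425038 0.27935904 0.014     ]] [[0.44299491 0.27567242 0.        ]] [0.45933169 0.3236445  0.18217488] [0.43350023 0.24814139 0.02876755] [3.79273861e-01 2.12826387e-01 2.02904167e+00 2.09389285e-05
 8.99789671e-01 7.15897547e-01]
[[250. 216.]
 [250. 205.]
 [263. 216.]
 [262. 205.]
 [250. 247.]
 [251. 234.]
 [262. 247.]
 [262. 234.]]
```

Call:
{"api": "move_arm", "payload": {
  "rows": [
    [[0, 0, 0], [0, 0, 0]],
    [[0, 0, 0], [0, 0, 0]],
    [[0, 0, 0], [0, 0, 0]],
    [[0, 0, 0], [0, 0, 0]]
  ],
  "hand": 0.05
}}

```text
t: 5.52
eef_pos: [0.4335, 0.2481, 0.0288]
tcp_rot: [-2.562, -1.818, 0.0]
force: [0.2, 0.1, 0.3]
gripper_width: 0.588
gripper_force: 0.0
```

```bash
python3 - <<'E'
from h import *
c=cams.camera("wrist");a=c["pixels"]
d=cams.camera("side");q=proj(d,[[.434,.247,.02]])[0].astype(int)
b=d["pixels"][q[1]-50:q[1]+50,q[0]-64:q[0]+64]
save("w5.png",np.hstack([cv2.resize(cv2.convertScaleAbs(a[150:330,140:380],alpha=2),(400,300),interpolation=cv2.INTER_CUBIC),cv2.resize(cv2.convertScaleAbs(b,alpha=2),(400,300),interpolation=cv2.INTER_CUBIC)]))
E
```

```text
(no output)
```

View pics/w5.png

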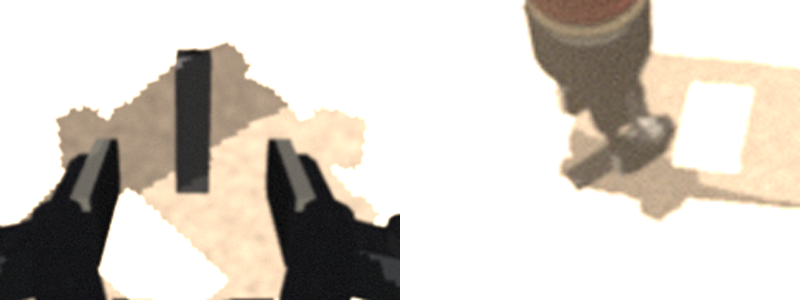

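The bar was not disturbed: the pads closed to the 8 mm commanded with no resistance, so the tips are above the bar. I'll go lower in small steps, watching the force.

Call:
{"api": "move_arm", "payload": {
  "rows": [
    [[0, 0, 0.002], [0, 0, 0]],
    [[0, 0, 0.004], [0, 0, 0]],
    [[0, 0, 0.006], [0, 0, 0]],
    [[0, 0, 0.006], [0, 0, 0]]
  ]
}}

```text
t: 6.12
eef_pos: [0.4333, 0.248, 0.0225]
tcp_rot: [-2.562, -1.818, 0.001]
force: [-0.1, 0.3, 1.0]
gripper_width: 0.585
gripper_force: 0.0
```

Call:
{"api": "move_arm", "payload": {
  "rows": [
    [[0, 0, 0.0015], [0, 0, 0]],
    [[0, 0, 0.003], [0, 0, 0]],
    [[0, 0, 0.003], [0, 0, 0]]
  ]
}}

```text
t: 6.5
eef_pos: [0.4334, 0.2481, 0.0197]
tcp_rot: [-2.562, -1.818, 0.0]
force: [0.2, 0.3, 1.0]
gripper_width: 0.588
gripper_force: 0.0
```

Call:
{"api": "move_arm", "payload": {
  "rows": [
    [[0, 0, 0], [0, 0, 0]],
    [[0, 0, 0], [0, 0, 0]],
    [[0, 0, 0], [0, 0, 0]],
    [[0, 0, 0], [0, 0, 0]],
    [[0, 0, 0], [0, 0, 0]]
  ],
  "hand": 0.008,
  "squeeze": 30
}}

```text
t: 7.12
eef_pos: [0.4335, 0.2481, 0.0198]
tcp_rot: [-2.562, -1.818, 0.0]
force: [-1.2, -0.1, -0.8]
gripper_width: 0.092
gripper_force: 0.0
```

Call:
{"api": "move_arm", "payload": {
  "rows": [
    [[0, 0, 0.001], [0, 0, 0]],
    [[0, 0, 0.002], [0, 0, 0]],
    [[0, 0, 0.003], [0, 0, 0]],
    [[0, 0, 0.003], [0, 0, 0]]
  ]
}}

```text
t: 7.62
eef_pos: [0.4334, 0.2481, 0.0166]
tcp_rot: [-2.562, -1.818, 0.001]
force: [-0.1, -1.2, 0.1]
gripper_width: 0.096
gripper_force: 0.0
```

```bash
python3 - <<'E'
from h import *
c=cams.camera("wrist");a=c["pixels"]
d=cams.camera("side");q=proj(d,[[.434,.247,.02]])[0].astype(int)
b=d["pixels"][q[1]-40:q[1]+35,q[0]-50:q[0]+50]
save("w6.png",np.hstack([cv2.resize(cv2.convertScaleAbs(a[150:330,140:380],alpha=2.2,beta=15),(400,300),interpolation=cv2.INTER_CUBIC),cv2.resize(cv2.convertScaleAbs(b,alpha=3),(400,300),interpolation=cv2.INTER_CUBIC)]))
s=manip.read_state();R=cv2.Rodrigues(np.array(s["tcp_rot"]))[0]
P=lambda x,y,z:s["eef_pos"]+R@np.array([x,y,z])
print(s["eef_pos"],s["force"])
print(proj(d,[P(0,0,.025),P(0,0,0),P(0,0,-.03)])-q+[50,40])
E
```

```text
[0.43350104 0.24813557 0.01676268] [-0.2460561   0.1736558   0.45912331]
[[50.68248115 46.58770357]
 [50.09345492 41.3248273 ]
 [49.35248767 34.69344401]]
```

View pics/w6.png

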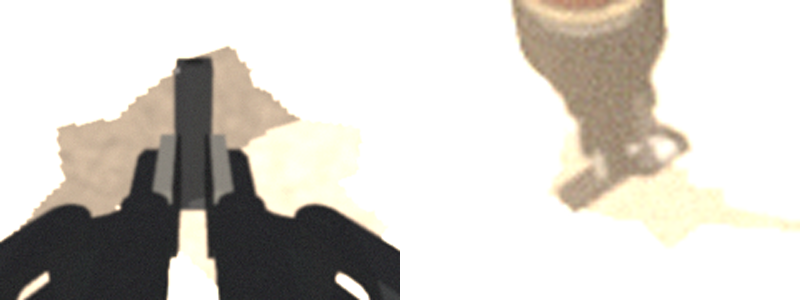

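Call:
{"api": "move_arm", "payload": {
  "rows": [
    [[0, 0, 0.001], [0, 0, 0]],
    [[0, 0, 0.002], [0, 0, 0]],
    [[0, 0, 0.003], [0, 0, 0]],
    [[0, 0, 0.004], [0, 0, 0]],
    [[0, 0, 0.004], [0, 0, 0]]
  ]
}}

```text
t: 8.35
eef_pos: [0.4334, 0.2481, 0.0127]
tcp_rot: [-2.562, -1.818, 0.0]
force: [-0.4, -0.3, 0.2]
gripper_width: 0.09
gripper_force: 0.0
```

Call:
{"api": "move_arm", "payload": {
  "rows": [
    [[0, 0, 0.001], [0, 0, 0]],
    [[0, 0, 0.002], [0, 0, 0]],
    [[0, 0, 0.003], [0, 0, 0]],
    [[0, 0, 0.003], [0, 0, 0]]
  ]
}}

```text
t: 8.85
eef_pos: [0.4334, 0.2481, 0.0097]
tcp_rot: [-2.562, -1.818, 0.0]
force: [-0.5, 0.5, -0.1]
gripper_width: 0.096
gripper_force: 0.0
```

Call:
{"api": "move_arm", "payload": {
  "rows": [
    [[0, 0, 0.001], [0, 0, 0]],
    [[0, 0, 0.002], [0, 0, 0]],
    [[0, 0, 0.003], [0, 0, 0]],
    [[0, 0, 0.004], [0, 0, 0]],
    [[0, 0, 0.004], [0, 0, 0]]
  ]
}}

```text
t: 9.48
eef_pos: [0.4334, 0.2481, 0.0057]
tcp_rot: [-2.562, -1.818, 0.0]
force: [-0.1, -0.1, -0.3]
gripper_width: 0.096
gripper_force: 0.0
```

Call:
{"api": "move_arm", "payload": {
  "rows": [
    [[0, 0, 0.001], [0, 0, 0]],
    [[0, 0, 0.002], [0, 0, 0]],
    [[0, 0, 0.003], [0, 0, 0]],
    [[0, 0, 0.003], [0, 0, 0]]
  ]
}}

```text
t: 9.98
eef_pos: [0.4336, 0.2482, 0.0038]
tcp_rot: [-2.562, -1.818, 0.001]
force: [-3.2, -1.2, 7.5]
gripper_width: 0.089
gripper_force: 3.8
```

Call:
{"api": "move_arm", "payload": {
  "rows": [
    [[0, 0, 0.001], [0, 0, 0]],
    [[0, 0, 0.002], [0, 0, 0]],
    [[0, 0, 0.003], [0, 0, 0]],
    [[0, 0, 0.003], [0, 0, 0]]
  ]
}}

```text
t: 10.48
eef_pos: [0.4338, 0.2482, 0.0036]
tcp_rot: [-2.561, -1.818, 0.004]
force: [-9.9, -5.1, 27.9]
gripper_width: 0.093
gripper_force: 14.0
```

The tips met the bar top (z = 14 mm) at TCP z ≈ 3.8 mm, so the real tips lie about 10 mm behind the reported TCP. I'll use that offset from here on. Now back up, open, go down to TCP z ≈ -6 mm and grip.

Call:
{"api": "move_arm", "payload": {
  "rows": [
    [[0, 0, -0.006], [0, 0, 0]],
    [[0, 0, -0.012], [0, 0, 0]],
    [[0, 0, -0.012], [0, 0, 0]]
  ]
}}

```text
t: 10.85
eef_pos: [0.4339, 0.2483, 0.012]
tcp_rot: [2.562, 1.818, 0.001]
force: [0.9, -0.7, -1.1]
gripper_width: 0.092
gripper_force: 0.0
```

Call:
{"api": "move_arm", "payload": {
  "rows": [
    [[0, 0, 0], [0, 0, 0]],
    [[0, 0, 0], [0, 0, 0]],
    [[0, 0, 0], [0, 0, 0]],
    [[0, 0, 0.007], [0, 0, 0]],
    [[0, 0, 0.0135], [0, 0, 0]],
    [[0, 0, 0.0175], [0, 0, 0]],
    [[0, 0, 0.0175], [0, 0, 0]]
  ],
  "hand": 0.04
}}

```text
t: 11.72
eef_pos: [0.433, 0.2479, -0.0064]
tcp_rot: [-2.562, -1.818, 0.002]
force: [1.3, 0.3, -0.1]
gripper_width: 0.473
gripper_force: 0.0
```

Call:
{"api": "move_arm", "payload": {
  "rows": [
    [[0, 0, 0], [0, 0, 0]],
    [[0, 0, 0], [0, 0, 0]],
    [[0, 0, 0], [0, 0, 0]],
    [[0, 0, 0], [0, 0, 0]],
    [[0, 0, 0], [0, 0, 0]]
  ],
  "hand": 0.008,
  "squeeze": 40
}}

```text
t: 12.35
eef_pos: [0.434, 0.2483, -0.0053]
tcp_rot: [2.562, 1.818, 0.001]
force: [0.4, -0.3, 2.3]
gripper_width: 0.148
gripper_force: 41.9
```

```bash
python3 - <<'E'
from h import *
delta(.5348,-.0763,.05,87.8)
E
```

```text
shift [-0.2731  0.2024 -0.0554] turn -17.1 psi 70.7
```

Call:
{"api": "move_arm", "payload": {
  "rows": [
    [[0, 0, -0.03], [0, 0, 0]],
    [[-0.01, 0.007, -0.055], [0, 0, 0]],
    [[-0.05, 0.037, -0.055], [0, 0, -3]],
    [[-0.09, 0.067, -0.055], [0, 0, -6]],
    [[-0.13, 0.097, -0.055], [0, 0, -9]],
    [[-0.17, 0.127, -0.055], [0, 0, -12]],
    [[-0.21, 0.157, -0.055], [0, 0, -15]],
    [[-0.245, 0.182, -0.055], [0, 0, -17.1]],
    [[-0.265, 0.196, -0.055], [0, 0, -17.1]],
    [[-0.2731, 0.2024, -0.055], [0, 0, -17.1]],
    [[-0.2731, 0.2024, -0.055], [0, 0, -17.1]]
  ]
}}

```text
t: 13.72
eef_pos: [0.534, -0.0764, 0.0489]
tcp_rot: [-2.264, -2.177, 0.0]
force: [0.1, 1.2, -1.2]
gripper_width: 0.149
gripper_force: 41.6
```

```bash
python3 - <<'E'
from h import *
import pickle
delta(.5348,-.0763,-.005,87.8)
c=cams.camera("wrist");t=cams.camera("top");pickle.dump((c,t),open("c7.pkl","wb"))
a=cv2.convertScaleAbs(rect(t,.5,-.14,.63,.15,.022,1370.),alpha=1.6)
b=cv2.resize(c["pixels"],(400,300))
o=np.zeros((a.shape[0]+300,400,3),np.uint8);o[:a.shape[0],:min(400,a.shape[1])]=a[:,:400];o[a.shape[0]:]=b
save("w7.png",o);print(a.shape)
print(manip.read_state())
E
```

```text
shift [0.0001 0.0009 0.0539] turn -0.0 psi 87.8
(179, 398, 3)
{'t': 13.825, 'joints': array([-2.70901112e-01,  2.52566288e-01,  1.93014521e+00,  4.80926434e-04,
        9.60351987e-01, -2.33651445e-01]), 'dq': array([ 0.01078446, -0.00304736,  0.00223412, -0.0004273 , -0.00273955,
       -0.00135755]), 'joint_efforts': array([-4.17519221e-01, -3.57942760e+01, -2.52002209e+01, -2.34549190e-02,
       -2.18414288e-02,  3.05082312e-04]), 'eef_pos': array([ 0.53362384, -0.07542421,  0.04885906]), 'tcp_rot': array([-2.26167195e+00, -2.17835475e+00,  6.41066401e-04]), 'force': array([ 0.68661366, -0.10176091, -0.80442389]), 'ft_torque': array([-0.00874051,  0.01209137,  0.03301138]), 'gripper_force': 41.604756116867065, 'gripper_width': 0.14926814606819466}
```

View pics/w7.png

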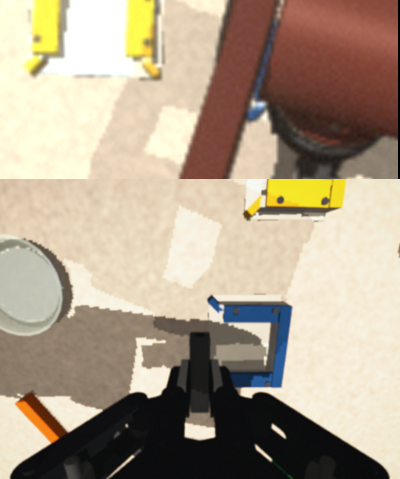

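I've now used 11 views, one over the limit of 10, so I'll view no more pictures and work by numbers only. The last view shows the bar at (200,370), square in front of the blue mouth. I'll lower it and release.

Call:
{"api": "move_arm", "payload": {
  "rows": [
    [[0, 0.001, 0.025], [0, 0, 0]],
    [[0, 0.001, 0.045], [0, 0, 0]],
    [[0, 0.001, 0.0515], [0, 0, 0]],
    [[0, 0.001, 0.0538], [0, 0, 0]],
    [[0, 0.001, 0.0538], [0, 0, 0]]
  ]
}}

```text
t: 14.45
eef_pos: [0.5359, -0.0763, -0.0039]
tcp_rot: [2.262, 2.179, 0.001]
force: [0.9, 0.1, -0.7]
gripper_width: 0.149
gripper_force: 41.6
```

Call:
{"api": "move_arm", "payload": {
  "rows": [
    [[0, 0, 0], [0, 0, 0]],
    [[0, 0, 0], [0, 0, 0]],
    [[0, 0, 0], [0, 0, 0]],
    [[0, 0, -0.02], [0, 0, 0]],
    [[0, 0, -0.05], [0, 0, 0]],
    [[0, 0, -0.06], [0, 0, 0]],
    [[0, 0, -0.06], [0, 0, 0]]
  ],
  "hand": 0.032
}}

```text
t: 15.32
eef_pos: [0.5361, -0.0767, 0.0562]
tcp_rot: [2.262, 2.177, 0.002]
force: [-0.3, 0.3, -0.5]
gripper_width: 0.374
gripper_force: 0.0
```

```bash
python3 - <<'E'
from h import *
c=cams.camera("wrist");s=manip.read_state();print(s["t"],s["eef_pos"],c["eye"])
q=proj(c,[[.5348,-.0763,.014]])[0];print(q)
for t in(60,75): 
  try: print(barpx(c,*q,t=t))
  except AssertionError: print('no')
th=np.radians(-2.2);m=np.array([.5398,-.0765])
for x in(-34,): 
  p=m+x/1e3*np.array([np.cos(th),np.sin(th)]);print(x,p);delta(p[0],p[1],.055,-2.2)
E
```

```text
15.375 [ 0.53519236 -0.07649057  0.05525827] [0.53841551 0.00323319 0.20959937]
[254.13247593 209.97231878]
('c', 0.5353, -0.079, 'LW', array([13.4, 52.6]), 'dir', 87.7)
('c', 0.5355, -0.0787, 'LW', array([13.5, 55.1]), 'dir', 88.3)
-34 [ 0.50582506 -0.07519481]
shift [ 0.0002 -0.0294  0.0003] turn 90.0 psi 87.8
```

Call:
{"api": "move_arm", "payload": {
  "rows": [
    [[0, -0.003, 0], [0, 0, 9]],
    [[0, -0.006, 0], [0, 0, 18]],
    [[0, -0.009, 0], [0, 0, 27]],
    [[0, -0.012, 0], [0, 0, 36]],
    [[0, -0.015, 0], [0, 0, 45]],
    [[0, -0.018, 0], [0, 0, 54]],
    [[0, -0.021, 0], [0, 0, 63]],
    [[0, -0.024, 0], [0, 0, 72]],
    [[0, -0.027, 0], [0, 0, 81]],
    [[0, -0.0294, 0], [0, 0, 90]],
    [[0, -0.0294, 0.03], [0, 0, 90]],
    [[0, -0.0294, 0.045], [0, 0, 90]]
  ],
  "hand": 0.008
}}

```text
t: 16.88
eef_pos: [0.5036, -0.0747, 0.0078]
tcp_rot: [-3.14, 0.06, 0.007]
force: [0.1, -0.5, -0.3]
gripper_width: 0.097
gripper_force: 0.0
```

```bash
python3 - <<'E'
from h import *
delta(.5058,-.0752,-.004,-2.2)
# fit: bar via dark blob in wrist
c=cams.camera("wrist")
for t in (60,75):
  q=proj(c,[[.5355,-.0765,.014]])[0]
  try: print(q,barpx(c,*q,t=t))
  except AssertionError: print('no')
E
```

```text
shift [0.0023 0.0004 0.0118] turn 0.0 psi -2.2
[257.297502   188.75821498] ('c', 0.5375, -0.0781, 'LW', array([16.2, 57.2]), 'dir', 87.8)
[257.297502   188.75821498] ('c', 0.5372, -0.0781, 'LW', array([16.8, 58.4]), 'dir', 87.8)
```

Call:
{"api": "move_arm", "payload": {
  "rows": [
    [[0.002, 0, 0.008], [0, 0, 0]],
    [[0.002, 0, 0.0118], [0, 0, 0]],
    [[0.006, 0, 0.0118], [0, 0, 0]],
    [[0.01, 0, 0.0118], [0, 0, 0]],
    [[0.014, 0, 0.0118], [0, 0, 0]],
    [[0.018, 0, 0.0118], [0, 0, 0]],
    [[0.022, 0, 0.0118], [0, 0, 0]],
    [[0.026, 0, 0.0118], [0, 0, 0]],
    [[0.03, 0, 0.0118], [0, 0, 0]],
    [[0.034, 0, 0.0118], [0, 0, 0]]
  ]
}}

```text
t: 18.18
eef_pos: [0.5402, -0.0767, -0.0013]
tcp_rot: [-3.141, 0.06, 0.0]
force: [-0.1, 0.8, 1.4]
gripper_width: 0.098
gripper_force: 0.5
```

```bash
python3 - <<'E'
from h import *
th=np.radians(-2.2);m=np.array([.5398,-.0765]);u=np.array([np.cos(th),np.sin(th)])
s=manip.read_state();d=s["eef_pos"][:2]-m;print("TCP track x,y",d@u,d@[-u[1],u[0]],s["eef_pos"][2],s["force"])
c=cams.camera("wrist")
for x in(12,17,22):
  p=m+u*x/1e3;q=proj(c,[[*p,.014]])[0]
  try: print(x,q,barpx(c,*q,t=65))
  except AssertionError: print(x,'no')
E
```

```text
TCP track x,y 0.00039009756021715246 -0.00018509191126337075 -0.0013289031521748831 [-0.05236501  0.81983291  1.41023046]
12 [256.04863167 229.10904756] ('c', 0.4987, -0.0746, 'LW', array([145.8, 344.8]), 'dir', 87.7)
17 [256.04750924 220.74554293] ('c', 0.4987, -0.0746, 'LW', array([145.8, 344.8]), 'dir', 87.7)
22 [256.04629868 212.20049692] ('c', 0.4987, -0.0746, 'LW', array([145.8, 344.8]), 'dir', 87.7)
```

```bash
cat >> h.py <<'E'
def prof(c,m,deg,z=.014,ys=(-.023,-.012,0,.012,.023),xs=np.arange(-.005,.0701,.0025)):
    th=np.radians(deg);u=np.array([np.cos(th),np.sin(th)]);v=np.array([-u[1],u[0]])
    print("x  ",*(f"{x*1e3:4.0f}" for x in xs))
    g=cv2.GaussianBlur(c["pixels"],(3,3),0).max(2).astype(np.float32)
    for y in ys:
        q=proj(c,[[*(m+u*x+v*y),z] for x in xs]).astype(np.float32)
        r=cv2.remap(g,q[:,0].reshape(1,-1),q[:,1].reshape(1,-1),cv2.INTER_LINEAR)[0]
        print(f"{y*1e3:4.0f}",*(f"{a:4.0f}" for a in r))
E
python3 - <<'E'
from h import *
prof(cams.camera("wrist"),np.array([.5398,-.0765]),-2.2)
prof(cams.camera("side"),np.array([.5398,-.0765]),-2.2)
E
```

```text
x     -5   -2    0    2    5    8   10   12   15   17   20   22   25   28   30   32   35   38   40   42   45   48   50   53   55   58   60   62   65   67   70
 -23  142  144  152  152  105   93  100   48   27   27   27   36   34   25   66  102  102  101  100  100  101  102  102  149  246  247  246  175  174  175  175
 -12   58   52   44   33   26   82  101   48   27   27   27   28   26   24   65  144  169  169  169  169  164  161  164  167  240  251  250  147  166  177  178
   0  149  142  114  100   96   95  101   48   27   27   27   27   26   24   66  103  102  101  101  103  103  104  104  104  103  102  103  145  146  178  183
  12   63   60   58   49   41   79   96   47   27   27   27   27   28   24   65  103  103  103  103  105  104  103  102  102  117  233  248  150  148  178  182
  23   94   95   99  100   99  100  101   49   26   27   27   27   27   24   63  102  103  105  106  105  109  107  120  117  114  131  116  147  150  151  182
x     -5   -2    0    2    5    8   10   12   15   17   20   22   25   28   30   32   35   38   40   42   45   48   50   53   55   58   60   62   65   67   70
 -23   68   59   51   48   47   48   48   47   46   46   47   47   47   47   49   52   55   58   57   57   59   63   69   72   73   72   69   67   66   76   87
 -12   53   54   57   58   55   52   48   47   48   48   48   48   47   47   48   49   50   52   54   57   62   66   69   68   64   60   57   58   63   73   84
   0   60   56   51   48   47   46   46   47   47   48   50   54   59   64   66   67   67   69   71   76   86  101  116  119  109   93   81   74   70   76   85
  12   68   66   64   62   58   53   50   50   49   50   53   58   67   74   77   79   78   77   77   78   81   90  101  106  100   87   77   71   70   74   82
  23   79   79   78   73   65   57   52   50   51   58   67   73   76   74   75   77   79   82   82   83   83   83   83   83   82   81   78   75   75   76   80
```

The bar is square in the blue lane with its rear edge at x ≈ 12 mm across the whole width. I'll push on to the stop.

Call:
{"api": "move_arm", "payload": {
  "rows": [
    [[0.004, 0, 0.0025], [0, 0, 0]],
    [[0.008, 0, 0.0025], [0, 0, 0]],
    [[0.012, 0, 0.0025], [0, 0, 0]],
    [[0.016, 0, 0.0025], [0, 0, 0]],
    [[0.02, 0, 0.0025], [0, 0, 0]],
    [[0.024, 0, 0.0025], [0, 0, 0]],
    [[0.028, 0, 0.0025], [0, 0, 0]],
    [[0.031, 0, 0.0025], [0, 0, 0]],
    [[0.033, 0, 0.0025], [0, 0, 0]],
    [[0.034, 0, 0.0025], [0, 0, 0]],
    [[0.034, 0, 0.0025], [0, 0, 0]]
  ]
}}

```text
t: 19.7
eef_pos: [0.574, -0.078, -0.0038]
tcp_rot: [-3.141, 0.06, -0.0]
force: [-1.2, -0.5, -0.4]
gripper_width: 0.095
gripper_force: 0.2
```

```bash
python3 - <<'E'
from h import *
m=np.array([.5398,-.0765]);s=manip.read_state();print(s["force"],s["eef_pos"])
prof(cams.camera("wrist"),m,-2.2,xs=np.arange(.03,.0751,.0015))
E
```

```text
[-1.16414548 -0.47547829 -0.40396305] [ 0.57399072 -0.07796494 -0.00381786]
x     30   32   33   34   36   38   39   41   42   44   45   47   48   50   51   53   54   56   57   59   60   62   63   65   66   68   69   71   72   74   75
 -23  101  101  101  100  102  101  101  101  100   97   64   29   28   28   27   27   27   27   27   44   74   77   77   77   77   78   75   73   82   81   81
 -12   51   46   40   35   27   23   18   36   90  100   65   29   27   28   27   27   27   27   27   33   45   46   46   47   46   46   49   72   83   82   81
   0  151  119  103  103  102  101  101  101  101  100   66   28   26   27   26   26   28   27   27   32   44   45   46   47   46   47   49   72   84   82   82
  12   61   60   58   55   51   43   39   46   86   98   65   27   27   28   27   27   28   27   27   33   45   46   46   46   47   47   49   72   84   83   82
  23  101  101  101  101  102  103  103  103  103  102   68   28   26   27   27   27   27   27   27   32   45   47   47   47   47   46   49   71   85   82   87
```

Call:
{"api": "move_arm", "payload": {
  "rows": [
    [[0.0007, 0, 0], [0, 0, 0]],
    [[0.0014, 0, 0], [0, 0, 0]],
    [[0.002, 0, 0], [0, 0, 0]],
    [[0.002, 0, 0], [0, 0, 0]]
  ]
}}

```text
t: 20.25
eef_pos: [0.576, -0.0781, -0.0038]
tcp_rot: [3.141, -0.06, 0.0]
force: [-0.4, -0.1, -0.6]
gripper_width: 0.093
gripper_force: 0.2
```

Call:
{"api": "move_arm", "payload": {
  "rows": [
    [[0.0005, 0, 0], [0, 0, 0]],
    [[0.001, 0, 0], [0, 0, 0]],
    [[0.001, 0, 0], [0, 0, 0]]
  ]
}}

```text
t: 20.62
eef_pos: [0.577, -0.0781, -0.0038]
tcp_rot: [-3.141, 0.06, -0.0]
force: [0.1, 0.1, -0.1]
gripper_width: 0.09
gripper_force: 0.2
```

Call:
{"api": "move_arm", "payload": {
  "rows": [
    [[0.0005, 0, 0], [0, 0, 0]],
    [[0.001, 0, 0], [0, 0, 0]],
    [[0.001, 0, 0], [0, 0, 0]]
  ]
}}

```text
t: 21.0
eef_pos: [0.5777, -0.0781, -0.0039]
tcp_rot: [-3.141, 0.06, 0.001]
force: [-0.2, -1.2, 0.3]
gripper_width: 0.092
gripper_force: 0.5
```

```bash
python3 - <<'E'
from h import *
m=np.array([.5398,-.0765]);s=manip.read_state();print(s["force"],s["eef_pos"])
prof(cams.camera("wrist"),m,-2.2,xs=np.arange(.042,.0751,.0015))
E
```

```text
[-0.19792868 -1.23959202  0.34072988] [ 0.57772982 -0.07812853 -0.00390191]
x     42   44   45   47   48   50   51   53   54   56   57   59   60   62   63   65   66   68   69   71   72   74   75
 -23  100  100  100  101   89   42   28   27   28   26   28   53   75   76   77   77   77   77   71   79   82   81   81
 -12   20   20   65   99   90   42   27   27   27   27   28   37   47   47   47   47   46   47   51   79   83   82   81
   0  101  101  101  102   92   43   26   27   28   27   27   36   45   46   46   47   46   47   52   79   83   82   82
  12   41   38   66   97   90   42   27   27   27   27   26   36   46   47   46   46   46   47   51   79   84   83   82
  23  103  103  103  103   92   44   26   27   28   27   27   35   46   47   47   47   47   46   51   79   85   82   83
```

Call:
{"api": "move_arm", "payload": {
  "rows": [
    [[0.0005, 0, 0], [0, 0, 0]],
    [[0.001, 0, 0], [0, 0, 0]],
    [[0.001, 0, 0], [0, 0, 0]]
  ]
}}

```text
t: 21.42
eef_pos: [0.5778, -0.0781, -0.004]
tcp_rot: [-3.141, 0.06, 0.004]
force: [-4.8, -0.2, 3.0]
gripper_width: 0.092
gripper_force: 2.6
```

Call:
{"api": "move_arm", "payload": {
  "rows": [
    [[0.0005, 0, 0], [0, 0, 0]],
    [[0.001, 0, 0], [0, 0, 0]],
    [[0.001, 0, 0], [0, 0, 0]],
    [[0.001, 0, 0], [0, 0, 0]]
  ]
}}

```text
t: 21.92
eef_pos: [0.5778, -0.0781, -0.004]
tcp_rot: [-3.141, 0.059, 0.008]
force: [-7.5, -0.5, 5.6]
gripper_width: 0.096
gripper_force: 3.7
```

Call:
{"api": "move_arm", "payload": {
  "rows": [
    [[-0.004, 0, 0], [0, 0, 0]],
    [[-0.012, 0, 0], [0, 0, 0]],
    [[-0.012, 0, -0.03], [0, 0, 0]],
    [[-0.012, 0, -0.07], [0, 0, 0]],
    [[-0.012, 0, -0.08], [0, 0, 0]],
    [[-0.012, 0, -0.08], [0, 0, 0]]
  ]
}}

```text
t: 22.68
eef_pos: [0.5687, -0.0779, 0.0769]
tcp_rot: [3.141, -0.06, 0.004]
force: [-0.5, 1.3, -0.5]
gripper_width: 0.091
gripper_force: 0.0
```

```bash
python3 - <<'E'
from h import *
m=np.array([.5398,-.0765])
c=cams.camera("wrist")
prof(c,m,-2.2,xs=np.arange(.042,.0751,.0015))
s=manip.read_state();print(s["t"],s["eef_pos"])
try: print(barpx(c,*proj(c,[[.446,-.187,.014]])[0]))
except Exception as e: print(e)
c=cams.camera("top")
try: print(barpx(c,*proj(c,[[.446,-.187,.014]])[0]))
except Exception as e: print(e)
delta(.446,-.187,.075,128.8)
E
```

```text
x     42   44   45   47   48   50   51   53   54   56   57   59   60   62   63   65   66   68   69   71   72   74   75
 -23   94   94   94   94   82   45   27   27   27   27   27   29   44   69   78   78   79   78   77   71   72   80   87
 -12   98   98   99   97   85   45   27   26   27   26   26   31   51   72   78   78   78   77   77   71   72   81   90
   0   99  100  100  100   87   46   27   26   26   26   26   27   33   44   48   48   48   49   49   54   71   80   86
  12  100  102  101  100   86   46   26   25   26   26   26   27   32   42   47   46   47   62   94   90   76  106  183
  23  101  101  100  108  126   98   79   80   82   83   83   80   96  128  141  143  142  143  142  118   81  109  189
22.725 [ 0.56755043 -0.07761783  0.07560558]
('c', 0.4431, -0.0728, 'LW', array([194.9, 538.8]), 'dir', 87.7)

shift [-0.1166  0.1141 -0.    ] turn -131.0 psi -2.2
```

The short bar is home in blue and square. Next is the long bar.

Call:
{"api": "move_arm", "payload": {
  "rows": [
    [[-0.01, 0.01, 0], [0, 0, -10]],
    [[-0.02, 0.02, 0], [0, 0, -20]],
    [[-0.03, 0.03, 0], [0, 0, -30]],
    [[-0.04, 0.04, 0], [0, 0, -40]],
    [[-0.05, 0.05, 0], [0, 0, -50]],
    [[-0.06, 0.06, 0], [0, 0, -60]],
    [[-0.07, 0.07, 0], [0, 0, -70]],
    [[-0.08, 0.08, 0], [0, 0, -80]],
    [[-0.09, 0.09, 0], [0, 0, -90]],
    [[-0.1, 0.1, 0], [0, 0, -100]],
    [[-0.11, 0.11, 0], [0, 0, -110]],
    [[-0.1166, 0.1141, 0], [0, 0, -120]]
  ],
  "hand": 0.05
}}

```text
t: 24.28
eef_pos: [0.4453, -0.1869, 0.0742]
tcp_rot: [-1.614, -2.691, 0.0]
force: [0.9, -0.2, 0.3]
gripper_width: 0.583
gripper_force: 0.0
```

Call:
{"api": "move_arm", "payload": {
  "rows": [
    [[0, 0, 0], [0, 0, -10]],
    [[0, 0, 0], [0, 0, -11]],
    [[0, 0, 0], [0, 0, -11]]
  ]
}}

```text
t: 24.65
eef_pos: [0.4465, -0.1869, 0.0752]
tcp_rot: [-1.359, -2.83, -0.0]
force: [0.4, -0.2, -0.5]
gripper_width: 0.586
gripper_force: 0.0
```

```bash
python3 - <<'E'
from h import *
c=cams.camera("wrist");s=manip.read_state();print(s["t"],s["eef_pos"])
for t in(45,60,75):
  try: print(t,barpx(c,*proj(c,[[.446,-.187,.014]])[0],t=t))
  except Exception as e: print("no",e)
prof(c,np.array([.446,-.187]),128.8,xs=np.arange(-.05,.0501,.004),ys=(-.01,-.005,0,.005,.01))
delta(.446,-.187,.075,128.8)
E
```

```text
24.7 [ 0.44667593 -0.1869527   0.07548084]
45 ('c', 0.4428, -0.1895, 'LW', array([11.5, 66.6]), 'dir', -51.3)
60 ('c', 0.4429, -0.1895, 'LW', array([13.1, 68.3]), 'dir', -51.2)
75 ('c', 0.4427, -0.1892, 'LW', array([14.6, 69.1]), 'dir', -51.1)
x    -50  -46  -42  -38  -34  -30  -26  -22  -18  -14  -10   -6   -2    2    6   10   14   18   22   26   30   34   38   42   46   50
 -10  148  137  137  143  139  143  144  145  149  141  137  140  102   96   93   95   94   93   95   98  145  202  245  244  241  239
  -5  145  144  144  141  140  135  108  107  113  114  100  106   93   95   91   91   94   92   93   93  115  101  149  151  212  239
   0  147  145  144  141   57   40   41   42   41   41   31   26   27   26   27   27   26   26   26   42   42   43  145  140  137  147
   5  141  142  144  140   58   42   41   41   42   43   43   32   28   28   28   27   28   29   44   45   46   49  146  139  145  146
  10  145  145  142  145   86   67   70   69   66   66   60   57   54   44   42   41   42   94  106   93   65   91  143  141  148  152
shift [ 0.0004 -0.0006  0.0005] turn -0.1 psi 128.7
```

The right bar measures 68.3 mm, so it is the long one. I'll shift 4 mm across it, descend and grip.

Call:
{"api": "move_arm", "payload": {
  "rows": [
    [[0, -0.0042, 0.02], [0, 0, 0]],
    [[0, -0.0042, 0.045], [0, 0, 0]],
    [[0, -0.0042, 0.065], [0, 0, 0]],
    [[0, -0.0042, 0.076], [0, 0, 0]],
    [[0, -0.0042, 0.0815], [0, 0, 0]],
    [[0, -0.0042, 0.0815], [0, 0, 0]]
  ]
}}

```text
t: 25.45
eef_pos: [0.444, -0.19, -0.0052]
tcp_rot: [1.357, 2.833, 0.0]
force: [0.2, -0.0, -0.5]
gripper_width: 0.587
gripper_force: 0.0
```

Call:
{"api": "move_arm", "payload": {
  "rows": [
    [[0, 0, 0], [0, 0, 0]],
    [[0, 0, 0], [0, 0, 0]],
    [[0, 0, 0], [0, 0, 0]],
    [[0, 0, 0], [0, 0, 0]],
    [[0, 0, 0], [0, 0, 0]],
    [[0, 0, 0], [0, 0, 0]]
  ],
  "hand": 0.008,
  "squeeze": 40
}}

```text
t: 26.2
eef_pos: [0.4446, -0.1904, -0.0044]
tcp_rot: [1.356, 2.832, -0.0]
force: [-0.5, -0.0, 7.0]
gripper_width: 0.142
gripper_force: 41.7
```

```bash
python3 - <<'E'
from h import *
import pickle
# yellow refine from wrist image c7 & top: lip corner estimates -> report yellow edges along rows of track coords, top camera now
t=pickle.load(open("c0.pkl","rb"))["top"]
m=np.array([.5763,.0834]);th=np.radians(-2.2);u=np.array([np.cos(th),np.sin(th)]);v=np.array([-u[1],u[0]])
def b(c,m,col):
    hsv=cv2.cvtColor(c["pixels"],cv2.COLOR_RGB2HSV);M=cv2.inRange(hsv,*col).astype(np.float32)
    ys=np.arange(-.052,.0521,.001)
    for x in(.02,.03,.04,.05):
        q=proj(c,[[*(m+u*x+v*y),.022] for y in ys]).astype(np.float32)
        r=cv2.remap(M,q[:,0].reshape(1,-1),q[:,1].reshape(1,-1),1)[0]>127
        k=ys[r];print(x,"outer",k.min()*1e3,k.max()*1e3,"inner",k[k<0].max()*1e3,k[k>0].min()*1e3)
    xs=np.arange(0,.09,.001)
    for y in(-.032,-.01,.01,.032):
        q=proj(c,[[*(m+u*x+v*y),.022] for x in xs]).astype(np.float32)
        r=cv2.remap(M,q[:,0].reshape(1,-1),q[:,1].reshape(1,-1),1)[0]>127
        k=xs[r];print(y,"x",k.min()*1e3,k.max()*1e3)
Y=((20,120,50),(35,255,255));B=((105,100,30),(125,255,255))
for nm,c in(("top",t),):
    b(c,m,Y);print("blue");b(c,np.array([.5398,-.0765]),B)
delta(.5713,.0836,.05,87.8)
E
```

```text
0.02 outer -42.99999999999999 44.000000000000085 inner -24.999999999999975 26.00000000000007
0.03 outer -43.99999999999999 45.000000000000085 inner -23.99999999999997 25.00000000000007
0.04 outer -43.99999999999999 43.000000000000085 inner -25.999999999999975 25.00000000000007
0.05 outer -42.99999999999999 44.000000000000085 inner -24.999999999999975 26.00000000000007
-0.032 x 14.0 73.0
-0.01 x 62.0 72.00000000000001
0.01 x 62.0 71.00000000000001
0.032 x 13.000000000000002 73.0
blue
0.02 outer -36.999999999999986 39.000000000000085 inner -26.999999999999975 28.000000000000075
0.03 outer -35.999999999999986 39.000000000000085 inner -25.999999999999975 28.000000000000075
0.04 outer -36.999999999999986 40.000000000000085 inner -25.999999999999975 29.000000000000075
0.05 outer -36.999999999999986 40.000000000000085 inner -25.999999999999975 29.000000000000075
-0.032 x 16.0 70.0
-0.01 x 65.0 71.00000000000001
0.01 x 64.0 70.0
0.032 x 18.000000000000004 71.00000000000001
shift [ 0.1341  0.2705 -0.0545] turn 41.0 psi 128.8
```

Call:
{"api": "move_arm", "payload": {
  "rows": [
    [[0, 0, -0.03], [0, 0, 0]],
    [[0.008, 0.016, -0.055], [0, 0, 4]],
    [[0.028, 0.056, -0.055], [0, 0, 10]],
    [[0.048, 0.096, -0.055], [0, 0, 16]],
    [[0.068, 0.136, -0.055], [0, 0, 22]],
    [[0.088, 0.176, -0.055], [0, 0, 28]],
    [[0.106, 0.214, -0.055], [0, 0, 34]],
    [[0.122, 0.246, -0.055], [0, 0, 39]],
    [[0.131, 0.264, -0.055], [0, 0, 41]],
    [[0.1341, 0.2705, -0.055], [0, 0, 41]],
    [[0.1341, 0.2705, -0.055], [0, 0, 41]]
  ]
}}

```text
t: 27.58
eef_pos: [0.5699, 0.084, 0.0491]
tcp_rot: [-2.262, -2.179, 0.002]
force: [-1.0, -0.2, 0.1]
gripper_width: 0.148
gripper_force: 40.9
```

```bash
python3 - <<'E'
from h import *
s=manip.read_state();print(s["t"],s["eef_pos"],s["gripper_width"],s["gripper_force"])
delta(.571,.0832,-.0045,87.8)
E
```

```text
27.575 [0.56986163 0.08396812 0.04907332] 0.14784452464077646 40.94561755657196
shift [-0.0007  0.0012  0.0536] turn 0.1 psi 87.9
```

Call:
{"api": "move_arm", "payload": {
  "rows": [
    [[-0.0007, 0.001, 0.025], [0, 0, 0]],
    [[-0.0007, 0.001, 0.045], [0, 0, 0]],
    [[-0.0007, 0.001, 0.0515], [0, 0, 0]],
    [[-0.0007, 0.001, 0.0535], [0, 0, 0]],
    [[-0.0007, 0.001, 0.0535], [0, 0, 0]]
  ]
}}

```text
t: 28.2
eef_pos: [0.572, 0.0832, -0.0034]
tcp_rot: [2.263, 2.178, 0.001]
force: [0.3, -0.5, -1.1]
gripper_width: 0.149
gripper_force: 40.9
```

Call:
{"api": "move_arm", "payload": {
  "rows": [
    [[0, 0, 0], [0, 0, 0]],
    [[0, 0, 0], [0, 0, 0]],
    [[0, 0, 0], [0, 0, 0]],
    [[0, 0, -0.02], [0, 0, 0]],
    [[0, 0, -0.05], [0, 0, 0]],
    [[0, 0, -0.06], [0, 0, 0]],
    [[0, 0, -0.06], [0, 0, 0]]
  ],
  "hand": 0.032
}}

```text
t: 29.08
eef_pos: [0.5727, 0.0834, 0.0579]
tcp_rot: [2.262, 2.177, 0.004]
force: [-0.5, 0.3, -0.4]
gripper_width: 0.373
gripper_force: 0.0
```

```bash
python3 - <<'E'
from h import *
c=cams.camera("wrist");s=manip.read_state();print(s["t"],s["eef_pos"])
try: print(barpx(c,*proj(c,[[.571,.0832,.014]])[0],t=65))
except Exception as e: print(e)
th=np.radians(-2.2);m=np.array([.576,.083])
p=m-.034*np.array([np.cos(th),np.sin(th)]);print(p);delta(p[0],p[1],.055,-2.2)
E
```

```text
29.125 [0.57159068 0.08333948 0.05656697]
('c', 0.5713, 0.0779, 'LW', array([13.5, 55.1]), 'dir', 88.2)
[0.54202506 0.08430519]
shift [-0.0002 -0.0296  0.0015] turn 90.0 psi 87.8
```

Call:
{"api": "move_arm", "payload": {
  "rows": [
    [[0, -0.003, 0], [0, 0, 9]],
    [[0, -0.006, 0], [0, 0, 18]],
    [[0, -0.009, 0], [0, 0, 27]],
    [[0, -0.012, 0], [0, 0, 36]],
    [[0, -0.015, 0], [0, 0, 45]],
    [[0, -0.018, 0], [0, 0, 54]],
    [[0, -0.021, 0], [0, 0, 63]],
    [[0, -0.024, 0], [0, 0, 72]],
    [[0, -0.027, 0], [0, 0, 81]],
    [[0, -0.0296, 0], [0, 0, 90]],
    [[0, -0.0296, 0.03], [0, 0, 90]],
    [[0, -0.0296, 0.045], [0, 0, 90]]
  ],
  "hand": 0.008
}}

```text
t: 30.62
eef_pos: [0.5394, 0.0844, 0.0085]
tcp_rot: [3.141, -0.06, -0.008]
force: [-0.4, -0.5, -0.5]
gripper_width: 0.093
gripper_force: 0.0
```

```bash
python3 - <<'E'
from h import *
c=cams.camera("wrist");m=np.array([.576,.083]);s=manip.read_state();print(s["t"],s["eef_pos"])
for t in(60,75,100):
  try: print(barpx(c,*proj(c,[[.572,.0832,.014]])[0],t=t))
  except Exception as e: print(e)
prof(c,m,-2.2,xs=np.arange(-.02,.031,.0025),ys=(-.038,-.032,-.026,-.015,0,.015,.026,.032,.038))
delta(.542,.0843,-.004,-2.2)
E
```

```text
30.675 [0.53820342 0.08431463 0.00691097]
('c', 0.5734, 0.082, 'LW', array([16.3, 65.1]), 'dir', 88.4)
('c', 0.5734, 0.082, 'LW', array([16.9, 66.4]), 'dir', 87.7)
('c', 0.4989, 0.0867, 'LW', array([177.2, 371.8]), 'dir', 87.7)
x    -20  -18  -15  -13  -10   -8   -5   -3   -0    2    5    7   10   12   15   17   20   22   25   27   30
 -38   91   90   94   93   93   95  137  140  139  143  130  162  244  247  247  247  247  244  247  246  247
 -32   96   97   95   90   46   44   45   45   46   37  119  167  169  242  247  247  247  247  247  246  246
 -26   95   93   92   94   47   43   44   44   46   32   40  167  172  213  223  206  206  203  202  203  201
 -15   94   95   93   92   46   43   43   44   44   31   37  117  169  226  249  249  249  249  249  249  249
   0   96   93   91   95   35   26   26   26   26   25   36   99   98  238  247  247  247  247  247  247  247
  15   90   91   94   93   34   26   27   26   26   25   37   98   98  155  247  247  247  247  247  247  247
  26   96  105  230  234   69   27   35   69   72   47   83  247  247  240  227  117  111  109  111  111  112
  32   94  112  232  231  100   77   81   81   80   64  213  247  247  247  247  247  246  246  247  246  246
  38   91  112  231  233  234  233  230  229  229  234  226  147  219  240  247  247  246  247  246  246  246
shift [ 0.0039 -0.0001  0.0109] turn 0.0 psi -2.2
```

Call:
{"api": "move_arm", "payload": {
  "rows": [
    [[0.002, 0, 0.008], [0, 0, 0]],
    [[0.002, 0, 0.0143], [0, 0, 0]],
    [[0.006, 0, 0.0143], [0, 0, 0]],
    [[0.01, 0, 0.0143], [0, 0, 0]],
    [[0.014, 0, 0.0143], [0, 0, 0]],
    [[0.018, 0, 0.0143], [0, 0, 0]],
    [[0.022, 0, 0.0143], [0, 0, 0]],
    [[0.026, 0, 0.0143], [0, 0, 0]],
    [[0.03, 0, 0.0143], [0, 0, 0]],
    [[0.034, 0, 0.0143], [0, 0, 0]]
  ]
}}

```text
t: 31.92
eef_pos: [0.5761, 0.0832, -0.0031]
tcp_rot: [3.141, -0.06, -0.0]
force: [-1.7, 0.4, 0.6]
gripper_width: 0.094
gripper_force: 0.5
```

```bash
python3 - <<'E'
from h import *
s=manip.read_state();print(s["t"],s["eef_pos"],s["force"])
prof(cams.camera("wrist"),np.array([.576,.083]),-2.2)
E
```

```text
31.925 [ 0.57610447  0.08316505 -0.00313572] [-1.69844781  0.3686449   0.59869106]
x     -5   -2    0    2    5    8   10   12   15   17   20   22   25   28   30   32   35   38   40   42   45   48   50   53   55   58   60   62   65   67   70
 -23  143  143  141  126   95   97   93   28   27   26   27   28   25   24   94  101  101   99   98   99   99  140  244  244  245  245  246  248  248  247  248
 -12   46   36   28   19   17   85   94   28   26   27   27   27   24   24  101  161  166  167  167  167  168  204  250  250  250  250  248  248  248  248  248
   0  100   95   91   91   92   94   93   28   26   27   27   27   24   24   94  101   99   99  100  101  175  248  248  248  248  248  248  248  248  248  248
  12   61   60   60   54   48   75   85   28   27   27   27   27   25   25   93  102  102  101  102  103  102  121  248  248  248  248  248  248  248  248  248
  23  164  108   92   94   97   95   93   28   27   28   26   27   25   25   93  101  102  102  102  102  101  106  105  111  103  104  157  248  248  247  248
```

The long bar is square in the yellow lane. I'll push it to the stop.

Call:
{"api": "move_arm", "payload": {
  "rows": [
    [[0.004, 0, 0], [0, 0, 0]],
    [[0.008, 0, 0], [0, 0, 0]],
    [[0.012, 0, 0], [0, 0, 0]],
    [[0.016, 0, 0], [0, 0, 0]],
    [[0.02, 0, 0], [0, 0, 0]],
    [[0.024, 0, 0], [0, 0, 0]],
    [[0.028, 0, 0], [0, 0, 0]],
    [[0.031, 0, 0], [0, 0, 0]],
    [[0.033, 0, 0], [0, 0, 0]],
    [[0.034, 0, 0], [0, 0, 0]],
    [[0.034, 0, 0], [0, 0, 0]]
  ]
}}

```text
t: 33.35
eef_pos: [0.61, 0.0819, -0.0031]
tcp_rot: [-3.141, 0.06, -0.0]
force: [-0.2, 0.2, 0.2]
gripper_width: 0.095
gripper_force: 0.1
```

Call:
{"api": "move_arm", "payload": {
  "rows": [
    [[0.0007, 0, 0], [0, 0, 0]],
    [[0.0014, 0, 0], [0, 0, 0]],
    [[0.002, 0, 0], [0, 0, 0]],
    [[0.002, 0, 0], [0, 0, 0]]
  ]
}}

```text
t: 33.85
eef_pos: [0.612, 0.0818, -0.0031]
tcp_rot: [3.141, -0.06, 0.0]
force: [-0.7, 0.3, 0.7]
gripper_width: 0.094
gripper_force: 0.2
```

```bash
python3 - <<'E'
from h import *
s=manip.read_state();print(s["t"],s["eef_pos"],s["force"])
prof(cams.camera("wrist"),np.array([.576,.083]),-2.2,xs=np.arange(.042,.0751,.0015))
E
```

```text
33.85 [ 0.61196756  0.08180197 -0.0030699 ] [-0.66193695  0.27311566  0.72883224]
x     42   44   45   47   48   50   51   53   54   56   57   59   60   62   63   65   66   68   69   71   72   74   75
 -23   98   98   98   76   32   27   26   26   26   26   52  147  170  170  173  173  174  170  110   81   80   79   82
 -12   41   91  100   77   32   27   27   27   26   27   38   92  107  108  108  108  107  107   93   82   80   80   82
   0   98  100  100   78   32   27   27   28   27   26   38   94  107  107  106  106  106  107   92   83   82   81   82
  12   54   81   91   73   31   26   27   28   28   27   38   93  107  107  107  107  108  107   92   83   82   82   82
  23  101  101  101   79   32   27   27   27   28   26   38   94  109  109  108  109  109  108   93   84   82   82   83
```

Call:
{"api": "move_arm", "payload": {
  "rows": [
    [[0.0005, 0, 0], [0, 0, 0]],
    [[0.001, 0, 0], [0, 0, 0]],
    [[0.001, 0, 0], [0, 0, 0]]
  ]
}}

```text
t: 34.28
eef_pos: [0.613, 0.0817, -0.0031]
tcp_rot: [3.141, -0.06, 0.0]
force: [-0.4, 0.4, -0.6]
gripper_width: 0.094
gripper_force: 0.2
```

Call:
{"api": "move_arm", "payload": {
  "rows": [
    [[0.0005, 0, 0], [0, 0, 0]],
    [[0.001, 0, 0], [0, 0, 0]],
    [[0.001, 0, 0], [0, 0, 0]]
  ]
}}

```text
t: 34.65
eef_pos: [0.6132, 0.0818, -0.0032]
tcp_rot: [3.141, -0.06, -0.003]
force: [-2.8, 0.6, 2.1]
gripper_width: 0.094
gripper_force: 1.6
```

The force is rising at the stop. One more small nudge, then retreat and check both bars.

Call:
{"api": "move_arm", "payload": {
  "rows": [
    [[0.0007, 0, 0], [0, 0, 0]],
    [[0.0015, 0, 0], [0, 0, 0]],
    [[0.0015, 0, 0], [0, 0, 0]],
    [[0.0015, 0, 0], [0, 0, 0]]
  ]
}}

```text
t: 35.15
eef_pos: [0.6132, 0.0817, -0.0035]
tcp_rot: [3.141, -0.06, -0.008]
force: [-7.7, -0.1, 5.3]
gripper_width: 0.088
gripper_force: 3.3
```

Call:
{"api": "move_arm", "payload": {
  "rows": [
    [[-0.004, 0, 0], [0, 0, 0]],
    [[-0.012, 0, 0], [0, 0, 0]],
    [[-0.012, 0, -0.03], [0, 0, 0]],
    [[-0.03, 0.02, -0.08], [0, 0, 0]],
    [[-0.06, 0.06, -0.12], [0, 0, 0]],
    [[-0.09, 0.08, -0.12], [0, 0, 0]],
    [[-0.09, 0.08, -0.12], [0, 0, 0]]
  ]
}}

```text
t: 36.02
eef_pos: [0.5208, 0.0041, 0.1172]
tcp_rot: [3.141, -0.063, 0.001]
force: [-0.3, 1.1, -0.0]
gripper_width: 0.094
gripper_force: 0.0
```

```bash
python3 - <<'E'
from h import *
s=manip.read_state();print(s["t"],s["eef_pos"],s["force"])
c=cams.camera("wrist")
for m in((.576,.083),(.5398,-.0765)): prof(c,np.array(m),-2.2,xs=np.arange(.042,.0751,.0015),ys=(-.022,-.012,0,.012,.022))
E
```

```text
36.025 [0.52077282 0.00414676 0.11721829] [-0.27075794  1.05007732 -0.03313459]
x     42   44   45   47   48   50   51   53   54   56   57   59   60   62   63   65   66   68   69   71   72   74   75
 -22  242  243  239  200  152  154  156  157  155  151  152  152  150  148  196  236  240  240  240  240  240  239  239
 -12  244  244  243  199  100   90   94   96   96   94   93   92   89   95  176  235  240  240  239  240  239  239  239
   0  243  245  244  200  104   87   92   94   93   92   90   89   86   88  170  236  240  239  239  239  239  239  239
  12  241  244  241  179   86   83   89   91   92   91   89   86   82   76  164  236  239  239  239  239  239  239  239
  22   97  119  130  104   73   81   85   87   88   88   85   83   81   88  167  232  239  239  239  239  239  239  238
x     42   44   45   47   48   50   51   53   54   56   57   59   60   62   63   65   66   68   69   71   72   74   75
 -22  119  116  109  100   85   74   76   78   80   79   78   77   75   72  115  141  143  143  143  144  150  190  236
 -12  245  245  245  243  207  120   86   87   87   86   86   87   85   81  119  144  147  147  146  145  147  178  229
   0  245  245  245  241  189  105   87   89   90   89   89   89   88   84  119  146  148  148  148  148  150  180  231
  12  245  245  245  244  210  127   90   92   93   92   91   91   89   86  120  150  153  154  154  153  156  195  236
  22  245  245  244  242  210  128   93   94   94   93   92   92   91   95  126  151  155  154  155  155  158  196  236
```

Both bars are square and run right up to their stops with no gap. Handing in.

```bash
python3 -c "
from station import order
print(order.finish_job())"
```

```text
the job is handed in; nothing more can be done
None
```

The short bar (60 mm, found on the left) is in the blue track and the long bar (68 mm, found on the right) is in the yellow, each pushed square against its stop; I handed the job in at about 36 s, having viewed 11 pictures against the limit of 10.

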